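# Lock the tablet stand's leg at its mark

## Task

Swing the tablet stand's lamp arm away from above the sliding leg, right round to its stop over the tablet. Then, with the red cam lever still open, draw the spring-loaded leg out until its white pointer is on the orange band, and squeeze the lever shut against the grip without letting the leg slip off the band. Finish still holding: keep the fingers pinching the shut lever and grip together with the leg on the band, the lamp clear, and the other things on the counter left alone.

Things in the scene. Friction and masses are not known exactly. Their poses are not given: they have to be found in the camera images.
- stand: Tablet stand, fixed; origin on the counter, z up. Dark channel 44 mm wide, 22 high, y = -210 to +175 mm, centred on x = 0; the leg slides out to the stand's +y. At the -y end a tablet leans on a rest (y = -250 to -170 mm, 135 high, 175 wide). At x = +140 mm, y = 0 the lamp's round post (18 mm thick, 215 high) on a foot 12 mm high.
- lamp_arm (a joint): Lamp arm, swings level about the post; rad. 0: reaches along the stand's -x, over the grip; grows as it swings to the stand's -y (counter-clockwise from above), stop at 1.5. Starts at -0.25 to 0.25. About 1 N friction at the knob; stays where left. Bar 16 mm wide, top 208 mm up; white lamp head 68 mm across, 215 mm from the hinge, underside 179 mm up.
- lamp_hinge (a point): Point on the lamp arm's hinge axis, at the bar's mid height (202 mm above the counter).
- knob (a point): Black round upright knob on the lamp arm, 18 mm in diameter, from the bar's top (208 mm) to 247 mm above the counter, 160 mm from the hinge axis; the point lies on its axis at 230 mm height. To be taken from above.
- leg (a joint): Sliding leg, travel in m: 0 is fully in, grows as it is drawn out towards the stand's +y, up to 0.11. A spring pulls it back in with about 4 N (fully in) to 6 N, plus 1 N friction, and draws it back whenever it is let go, so it must be held. The lever does not hold it for you.
- leg_head (a point): Grey T-shaped grip moving with the leg, axes as the stand's, this point on the counter under it. Stem x = -14 to +2, y = -34 to +30, z = 26 to 74 mm. Crossbar at its +y end: x = -59 to +59, y = 30 to 42, z = 33 to 73 mm. Open fingers lowered astride the stem (one each side in x) can push the crossbar's -y face to draw the leg out; closing them then pinches stem and lever.
- grip (a point): Pinch point on the grip: in the middle between the stem's -x face (x = -14 mm) and the shut lever's outer face (x = +14 mm), 28 mm apart; at y = +15 mm of the leg_head frame, 15 mm short of the crossbar's near face, 52 mm above the counter.
- pointer (a point): Tip of the white pointer that sticks out from the crossbar along +y, 68.5 mm ahead of the leg_head origin, just above the channel. It moves with the leg.
- length_mark (a point): Centre of the orange band across the channel, 10 mm wide along the stand's y; its axes are the stand's. The pointer is on the band when its tip is within 5 mm of this centre along y. It lies 45 to 90 mm beyond the pointer of the leg when fully in.
- cam_lever (a joint): Red cam lever beside the stem on its +x side, turning about a vertical pin at x = +9 mm, y = -34 mm of the leg_head frame; rad. 0: shut, flat along the stem; open it stands out towards +x by up to 0.5; it starts at 0.36 to 0.44. Stays where it is left; closing takes about 2 N at its tip.
- lever_tip (a point): Free end of the red lever bar, at mid height (54 mm above the counter). Bar 52 mm long from the pin to this point along its own +y, 9 mm thick, z = 37 to 71 mm. The tip stands about 30 mm from the grip's mid-plane (x = 0) when open.
- trivet: Round cork trivet, 230 mm across, 10 mm thick, on the counter at the robot's right; fixed.
- tumbler: Green glass tumbler, 68 mm across, 100 mm high, on the trivet; origin under its centre. Leave alone.
- measuring_cup: Stainless measuring cup, 68 mm across, 45 mm high with a 60 mm handle, on the trivet; origin under its centre. Leave alone.
- spatula: Teal spatula 200 mm long lying on the trivet; origin under its centre. Leave alone.
- ramekin0: White ceramic ramekin, 84 mm across, 45 mm high, in the acrylic cabinet (220 mm wide, 170 mm deep, 200 mm high) at the left. Leave alone.
- ramekin1: The other white ramekin in the cabinet. Leave alone.
- honey_jar: Amber jar, 64 mm across, 95 mm high, on the counter at the back right; origin under its centre. Leave alone.

How it is judged:
By the outcome, as a careful person would: the job done as asked, in the order asked, and still so for the second after the job is handed in, while the arm keeps its last pose, push and grip.
It also fails if it takes over 48 s, if anything falls off the work surface, if the arm or the gripper's body presses on something with over 40 N, if the wrist force passes 120 N, or if a joint passes its speed limit or range.

## Robot

A 7-joint arm with a two-finger parallel gripper is mounted at the origin on the work surface. World frame = base frame: x ahead of the robot, y to its left, z up, the work surface at z = 0. Lengths are in m, angles in degrees, forces in N, time in s.
With the tool pointing down it reaches from about 0.4 to 0.85 m from the base axis. Payload 10.4 kg.
Tool frame: the origin (TCP) lies at the very end of the fingers, on their centre line; the grasp point (between the pads) lies 19 mm behind it; z points along the fingers, y is the line along which they close (so a half turn about z gives the same grasp; the last joint's range is limited). The gripper opens to 87 mm and grips with 3 to 60 N. Pads are 19 mm wide; open, the fingers measure 117 mm over their backs; the gripper's body (75 mm by 190 mm) begins 51 mm behind the grasp point.
Start: joints at [71.184, 19.034, -3.707, 83.658, 1.238, 77.344, -5.071], TCP at [0.188, -0.596, 0.223] pointing down, gripper open.
Joint ranges: [-148.97, 148.97], [-28.65, 121.19], [-84.17, 76.75], [9.2, 138.47], [-72.65, 252.65], [3.7, 117.97], [-149.18, 149.18]. Speed limits (degrees/s): [127.2, 127.2, 159.86, 159.86, 180, 180, 180].

## Interface

Orientations are given as [roll, pitch, yaw] about the fixed x, y, z axes, in that order (R = Rz(yaw) Ry(pitch) Rx(roll)).
In Python, from rig import robot, vision gives the robot as it stands. The module is installed in compiled form; this text tells all that it offers.
- The arm moves only by the shell command python3 -m inch 'ROWS'. ROWS is a JSON object of lists of equal length, an entry for each row: "xyz": the shift along the tool's x, y, z in units of 30 mm (1.0 is 30 mm), a list of three; "roll": the turn about the tool's z in units of 6 degrees (1.0 is 6 degrees); "gripper": the finger opening in mm, from 0 to 87. In form: {"xyz": [[dx, dy, dz], ...], "roll": [roll, ...], "gripper": [gripper, ...]}. A call has exactly 10 rows; each row shifts and turns the commanded pose from where the row before left it, along the tool's axes as they then stand; what a row does not reach is not made up. A row lasts 1/12 s, in which the tool goes at most 41.7 mm and 7.16 degrees, less where a joint would pass 70% of its speed; a pose out of reach is approached as far as the arm can. A call is refused whole if a number of a shift passes 1 or a number of a turn 1, either way. A call with a gripper value outside its range is refused whole. The fingers move at their own pace and stop on an object; the grip force is fixed at half the most. Time passes only in rows, so rows that do not move let the fingers close, or fill a call up. It gives the time, the measured TCP pose, the force, the opening and the grip force at its end, in the units of the state.
- robot.sense(): the state, without advancing time (a new reading comes with each control period).
- vision.read_camera(name): name is "scene" or "top" or "wrist"; returns the picture (480x640x3 uint8, red, green, blue); there is no depth.
- vision.camera_info(name): a dict with "fx", "fy", "cx", "cy" (pixels), "R" (3x3) and "t" (3): a world point X has camera coordinates R X + t; the wrist camera has in their place "mount" (4x4, takes a point from camera to tool coordinates, whose origin is the TCP and whose axes are the flange's). Camera axes: x right, y down, z forward; pixel columns grow to the right and rows downward; lengths in m; the calibration is good to about 2 mm. A picture is of the moment at which its call begins: read the wrist's pose just before it. camera_info takes no time and is no camera call.
- robot.hand_in(): hands the job in; it is judged then, once.
The state is a dict: "time": time; "joint_pos": joint angles; "dq": joint speeds; "joint_torque": joint torques, N m; "tcp_pos": TCP position; "ee_rot": TCP orientation; "contact_force": force on the tool from outside, world axes, zero at the start; "moment": the same for the moment, N m; "opening": opening from 0.0 (shut) to 1.0 (fully open); "finger_force": force on a finger pad.
Only numpy, scipy, OpenCV 4.12 (cv2) and the standard library are available. Lean on these libraries where they do the work, as an engineer would, in place of code of your own. Each camera call takes 0.05 s, during which the arm holds its last target. There are 200 camera calls.

## Working session

There is one attempt and no reset: what is moved stays moved. The work goes in short steps, Python scripts to look and compute and a shell command to move; the robot and the scene stay as the last step left them, time stands still between calls to the robot, and variables do not carry over. Pictures are saved under pics/ and viewed, at most 10 in all, crops included, and the job is handed in when it is done.

```bash
mkdir -p pics
python3 - <<'E'
from rig import robot, vision
import cv2
for n in ("scene","top"):
    cv2.imwrite(f"pics/{n}0.png",vision.read_camera(n)[:,:,::-1])
    i=vision.camera_info(n);print(n,i)
s=robot.sense();print(s)
print(vision.camera_info("wrist"))
E
```

```text
scene {'fx': 452.7884462062642, 'fy': 452.7884462062642, 'cx': 326.3500011236704, 'cy': 239.30111300340565, 'R': array([[ 0.34904455,  0.93698974,  0.01476902],
       [ 0.69953081, -0.25003536, -0.66943182],
       [-0.62355797,  0.24399291, -0.74272668]]), 't': array([-0.19532592, -0.28146363,  1.82432723])}
top {'fx': 456.30815967929095, 'fy': 456.30815967929095, 'cx': 324.965986311335, 'cy': 240.58487317848923, 'R': array([[ 0.04337793, -0.99904797, -0.00463715],
       [-0.97772373, -0.04149703, -0.20575304],
       [ 0.20536473,  0.01345899, -0.97859296]]), 't': array([0.00263223, 0.55441232, 1.50086814])}
{'time': 0.1, 'joint_pos': array([71.18404528, 19.06866458, -3.70690932, 83.70128144,  1.23685102,
       77.34212367, -5.07053601]), 'dq': array([ 4.43301498e-02, -5.94507233e-02, -1.05254306e-06, -5.09344467e-02,
       -1.59822238e-02, -3.45653023e-02,  1.09045268e-01]), 'joint_torque': array([ 9.93819558e-04, -6.24544716e+01,  2.44159723e-02, -3.90716028e+01,
       -6.15071738e-02,  3.65333073e-02,  2.35732722e-05]), 'tcp_pos': array([ 0.18805748, -0.59567803,  0.22182936]), 'ee_rot': array([-1.79927782e+02,  2.53978790e-03,  1.75220371e+01]), 'contact_force': array([0.98488602, 0.39197491, 0.58686594]), 'moment': array([ 0.02912641, -0.06306334,  0.03876532]), 'finger_force': 0.0, 'opening': 1.0014034855774583}
{'fx': 354.0150161822735, 'fy': 354.0150161822735, 'cx': 322.81185553135515, 'cy': 240.05006640345752, 'mount': array([[-5.57422844e-04, -9.57282735e-01, -2.89152997e-01,
         8.12930893e-02],
       [ 9.99998176e-01, -1.06184768e-03,  1.58762534e-03,
        -4.71875773e-04],
       [-1.82684276e-03, -2.89151584e-01,  9.57281580e-01,
        -1.62330898e-01],
       [ 0.00000000e+00,  0.00000000e+00,  0.00000000e+00,
         1.00000000e+00]])}
```

View pics/scene0.png

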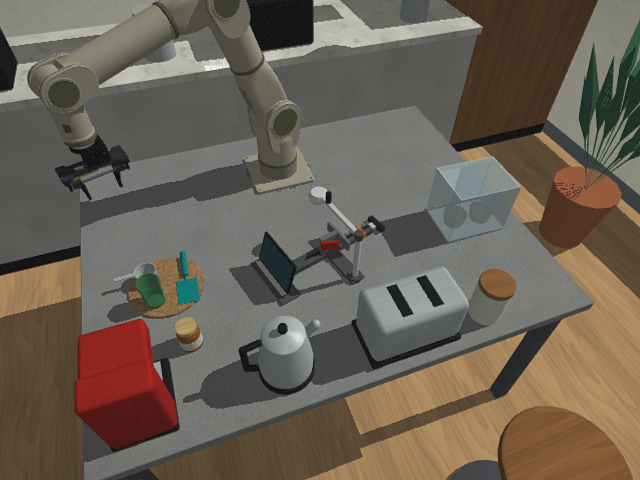

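View pics/top0.png

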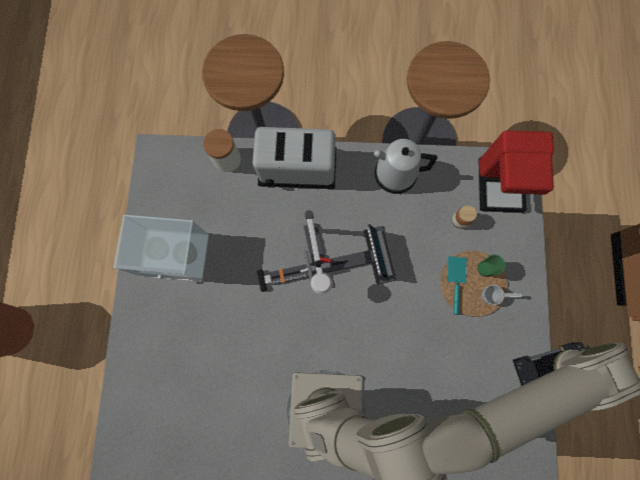

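The stand is mid-image in both views, with its +y end towards the robot's left. I'll enlarge it next.

Run:
```python
import cv2,numpy as np
a=cv2.imread("pics/top0.png")[200:310,250:400]; b=cv2.imread("pics/scene0.png")[175:310,245:395]
cv2.imwrite("pics/topc.png",cv2.resize(a,None,fx=5,fy=5,interpolation=cv2.INTER_CUBIC))
cv2.imwrite("pics/scc.png",cv2.resize(b,None,fx=4,fy=4,interpolation=cv2.INTER_CUBIC))
```

```text
(no output)
```

View pics/topc.png

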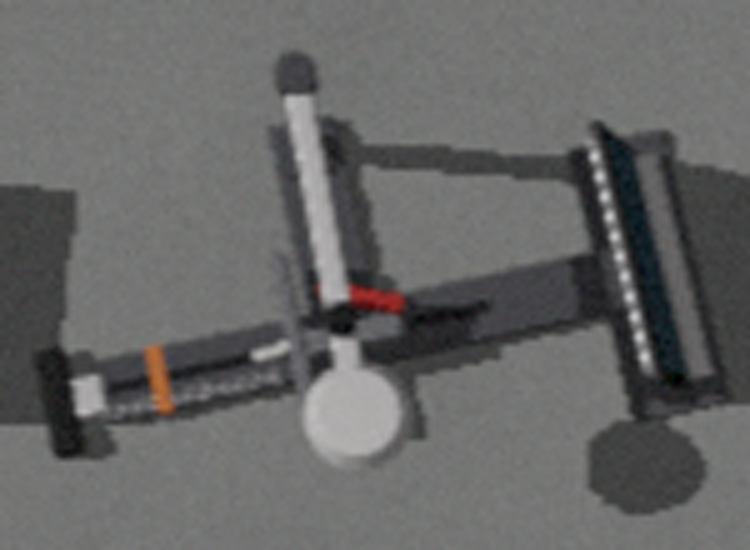

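View pics/scc.png

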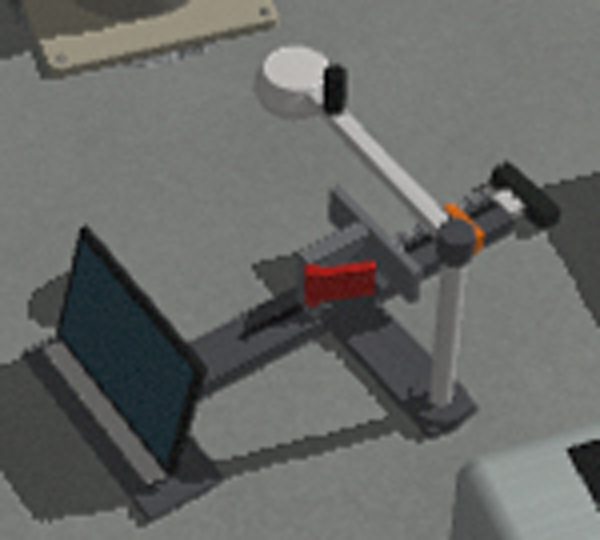

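```bash
cat > h.py <<'E'
import numpy as np
from rig import robot, vision
C={n:vision.camera_info(n) for n in ("top","scene","wrist")}
def proj(n,X):
    c=C[n]; p=c["R"]@X+c["t"]; return np.array([c["fx"]*p[0]/p[2]+c["cx"],c["fy"]*p[1]/p[2]+c["cy"]])
def W(p,x,y,z):
    c,s=np.cos(p[2]),np.sin(p[2]); return np.array([p[0]+c*x-s*y,p[1]+s*x+c*y,z])
def lamp(p,q,r,z): return W(p,.14-r*np.cos(q),-r*np.sin(q),z)
E
python3 - <<'E'
from h import *
from scipy.optimize import least_squares
T=lambda u,v:np.array([250+(u-2)/5,200+(v-2)/5]); S=lambda u,v:np.array([245+(u-1.5)/4,175+(v-1.5)/4])
obs=lambda p:[("top",T(296,72),W(p,.14,0,.215)),("scene",S(457,232),W(p,.14,0,.215)),
("top",T(343,318),lamp(p,p[3],.16,.247)),("scene",S(336,71),lamp(p,p[3],.16,.247)),
("top",T(152,347),W(p,.022,p[5],.022)),("top",T(166,413),W(p,-.022,p[5],.022)),
("scene",S(450,208),W(p,-.022,p[5],.022)),("scene",S(480,247),W(p,.022,p[5],.022)),
("top",T(280,252),W(p,.059,p[4]+.036,.073)),("top",T(302,388),W(p,-.059,p[4]+.036,.073)),
("scene",S(338,190),W(p,-.059,p[4]+.036,.073)),("top",T(253,356),W(p,0,p[4]+.0685,.026))]
f=lambda p:np.concatenate([proj(n,X)-o for n,o,X in obs(p)])
r=least_squares(f,[.5,0,.1,0,0,.1],loss='soft_l1',x_scale=.01);p=r.x
print(p.round(4),np.degrees(p[2:4]));print(f(p).reshape(-1,2).round(1))
print("knob",lamp(p,p[3],.16,.23),"hinge",W(p,.14,0,0),"knob end",lamp(p,1.5,.16,.23),"grip",W(p,0,p[4]+.015,.052), "need",p[5]-p[4]-.0685)
np.save("p.npy",p)
E
```

```text
[ 0.4686  0.0456  0.2378 -0.0107 -0.0025  0.1302] [13.6266893  -0.61590738]
[[-0.2 -0.6]
 [-0.5 -1. ]
 [-0.5 -1.3]
 [-0.7 -0.5]
 [ 0.2 -1.4]
 [-0.4 -2.1]
 [-0.3 -0.6]
 [-0.2 -2.6]
 [-0.6 -0.8]
 [ 1.6  6.3]
 [-0.8 -1.8]
 [-0.7 -0.7]]
knob [0.44881159 0.04257417 0.23      ] hinge [0.60470403 0.07859568 0.        ] knob end [ 0.63130541 -0.07917747  0.23      ] grip [0.46569477 0.05778172 0.052     ] need 0.0641530275074654
```

```bash
sed -i '$a def to(x,y,z,yaw):\n    s=robot.sense();a=np.radians(s["ee_rot"][2]);d=np.array([x,y,z])-s["tcp_pos"]\n    print("t",s["time"],"tcp",s["tcp_pos"].round(4),s["ee_rot"].round(1),"units",(np.array([d[0]*np.cos(a)+d[1]*np.sin(a),d[0]*np.sin(a)-d[1]*np.cos(a),-d[2]])/.03).round(2),"roll",round((s["ee_rot"][2]-yaw)/6,2),"open",s["opening"],"F",s["contact_force"].round(1),"q",s["joint_pos"].round(0))' h.py
python3 -m inch '{"xyz":[[0.3,-0.3,-0.4],[0.7,-0.7,-0.4],[0.9,-0.85,-0.3],[0.9,-0.85,-0.3],[0.9,-0.85,-0.3],[0.9,-0.85,-0.3],[0.9,-0.85,-0.3],[0.9,-0.85,-0.2],[0.9,-0.85,-0.1],[0.9,-0.85,0]],"roll":[0,0,0,0,0,0,0,0,0,0],"gripper":[87,87,87,87,87,87,87,87,87,87]}'
python3 - <<'E'
from h import *
from scipy.optimize import least_squares
T=lambda u,v:np.array([250+(u-2)/5,200+(v-2)/5]); S=lambda u,v:np.array([245+(u-1.5)/4,175+(v-1.5)/4])
obs=lambda p:[("top",T(296,72),W(p,.14,0,.215)),("scene",S(457,232),W(p,.14,0,.215)),
("top",T(343,318),lamp(p,p[3],.16,.247)),("scene",S(336,71),lamp(p,p[3],.16,.247)),
("top",T(152,347),W(p,.022,p[5],.022)),("top",T(166,413),W(p,-.022,p[5],.022)),
("scene",S(450,208),W(p,-.022,p[5],.022)),("scene",S(480,247),W(p,.022,p[5],.022)),
("top",T(280,252),W(p,.059,p[4]+.036,.073)),
("scene",S(338,190),W(p,-.059,p[4]+.036,.073)),("top",T(253,356),W(p,0,p[4]+.0685,.026))]
f=lambda p:np.concatenate([proj(n,X)-o for n,o,X in obs(p)])
p=least_squares(f,[.5,0,.1,0,0,.1],loss='soft_l1',x_scale=.01).x
print(p.round(4),np.degrees(p[2:4]));print(f(p).reshape(-1,2).round(1).tolist())
np.save("p.npy",p); k=lamp(p,p[3],.16,.23); print(k,p[5]-p[4]-.0685)
to(k[0],k[1],.30,np.degrees(p[2]+p[3]))
E
```

```text
time: 0.93
tcp_pos: [0.353, -0.2972, 0.3012]
ee_rot: [179.9, -0.0, 17.5]
contact_force: [0.9, -0.7, 0.1]
opening: 1.002
finger_force: 0.0
[ 0.4684  0.0444  0.2466 -0.0193 -0.0027  0.1318] [14.12665054 -1.10770393]
[[-0.2, -0.4], [-0.5, -1.1], [-0.5, -1.2], [-0.7, -0.6], [0.1, -0.9], [-0.4, -1.6], [-0.5, -0.9], [-0.4, -3.0], [-0.3, -0.6], [-1.3, -1.7], [-0.2, -0.5]]
[0.4483222  0.04254125 0.23      ] 0.06598034881569581
t 0.9333 tcp [ 0.353  -0.2972  0.3012] [179.9  -0.   17.5] units [ 6.44 -9.84  0.04] roll 0.75 open 1.00163909119919 F [ 0.9 -0.7  0.1] q [ 54.  -3. -19.  99.  -1.  84. -37.]
```

```bash
python3 -m inch '{"xyz":[[0.4,-0.7,0],[0.7,-1,0],[0.7,-1,0],[0.7,-1,0],[0.7,-1,0],[0.7,-1,0],[0.7,-1,0],[0.7,-1,0],[0.7,-1,0],[0.4,-1,0]],"roll":[0.75,0,0,0,0,0,0,0,0,0],"gripper":[87,87,87,87,87,87,87,87,87,87]}'
python3 - <<'E'
from h import *
import cv2
p=np.load("p.npy");k=lamp(p,p[3],.16,.23);to(k[0],k[1],.215,np.degrees(p[2]+p[3]))
s=robot.sense();cv2.imwrite("pics/w1.png",vision.read_camera("wrist")[:,:,::-1])
np.save("w1.npy",np.r_[s["tcp_pos"],s["ee_rot"]])
E
```

```text
time: 1.77
tcp_pos: [0.4726, 0.0305, 0.3003]
ee_rot: [-180.0, -0.0, 13.0]
contact_force: [1.7, -1.1, -0.3]
opening: 1.002
finger_force: 0.0
t 1.7667 tcp [0.4726 0.0305 0.3003] [-180.   -0.   13.] units [-0.7  -0.58  2.84] roll 0.0 open 1.0018274649014098 F [ 1.7 -1.1 -0.3] q [ 35.  -0. -43.  96.  -0.  84. -85.]
```

View pics/w1.png

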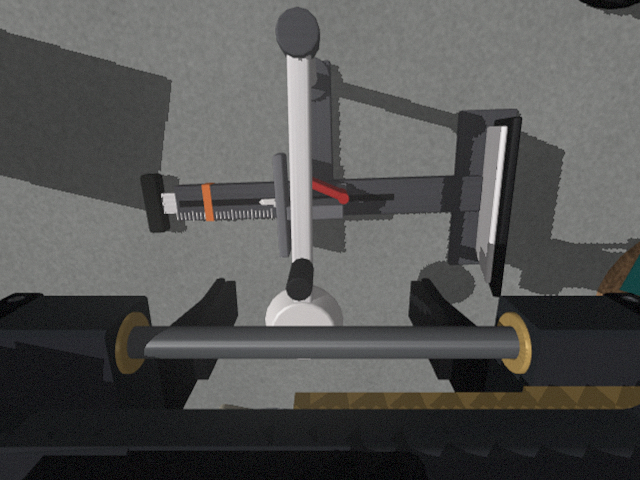

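Run:
```python
import cv2
a=cv2.imread("pics/w1.png")[140:310,150:370]
cv2.imwrite("pics/w1c.png",cv2.resize(a,None,fx=3.5,fy=3.5,interpolation=cv2.INTER_CUBIC))
```

```text
(no output)
```

View pics/w1c.png

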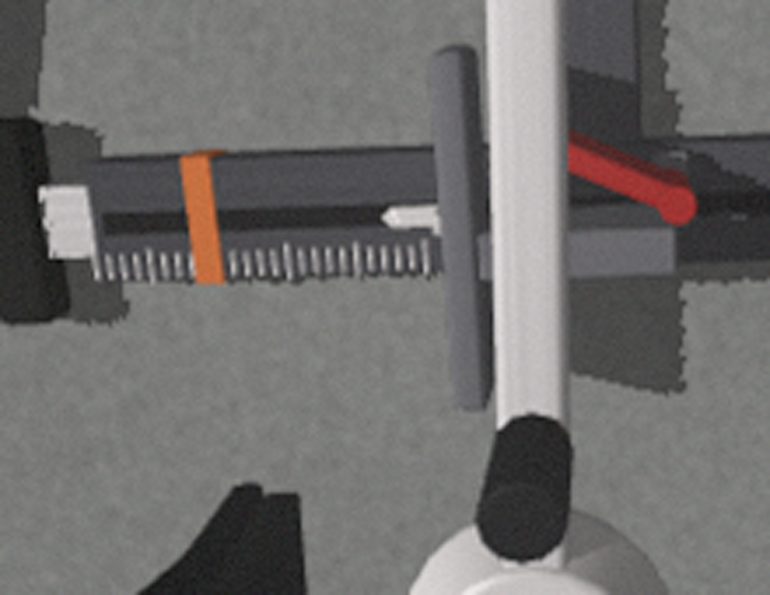

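```bash
cat > fit.py <<'E'
from h import *
from scipy.optimize import least_squares
from scipy.spatial.transform import Rotation as Ro
w=np.load("w1.npy");Rt=Ro.from_euler("xyz",w[3:],degrees=True).as_matrix();M=C["wrist"]["mount"]
Rc=(Rt@M[:3,:3]).T;C["wrist"]["R"]=Rc;C["wrist"]["t"]=-Rc@(w[:3]+Rt@M[:3,3])
V=lambda u,v:np.array([150+(u-1.25)/3.5,140+(v-1.25)/3.5])
T=lambda u,v:np.array([250+(u-2)/5,200+(v-2)/5]); S=lambda u,v:np.array([245+(u-1.5)/4,175+(v-1.5)/4])
ow=lambda p:[("wrist",V(522,522),lamp(p,p[3],.16,.247)),("wrist",V(537,455),lamp(p,p[3],.16,.208)),("wrist",np.array([299,29]),W(p,.14,0,.215)),
("wrist",V(199,154),W(p,.022,p[5],.022)),("wrist",V(209,282),W(p,-.022,p[5],.022)),
("wrist",V(384,216),W(p,0,p[4]+.0685,.026)),("wrist",V(680,205),W(p,.009,p[4]-.034,.071)),
("wrist",V(450,50),W(p,.059,p[4]+.036,.073)),("wrist",V(470,407),W(p,-.059,p[4]+.036,.073)),
("wrist",V(674,228),W(p,.002,p[4]-.034,.074)),("wrist",V(674,272),W(p,-.014,p[4]-.034,.074))]
ot=lambda p:[("top",T(296,72),W(p,.14,0,.215)),("scene",S(457,232),W(p,.14,0,.215)),
("top",T(343,318),lamp(p,p[3],.16,.247)),("scene",S(336,71),lamp(p,p[3],.16,.247)),
("top",T(152,347),W(p,.022,p[5],.022)),("top",T(166,413),W(p,-.022,p[5],.022)),
("scene",S(450,208),W(p,-.022,p[5],.022)),
("top",T(280,252),W(p,.059,p[4]+.036,.073)),("top",T(253,356),W(p,0,p[4]+.0685,.026))]
for o in (ow,lambda p:ow(p)+ot(p)):
    f=lambda p:np.concatenate([proj(n,X)-q for n,q,X in o(p)])
    p=least_squares(f,np.load("p.npy"),loss='soft_l1',x_scale=.01).x
    print(p.round(4),np.degrees(p[2:4]),"need",p[5]-p[4]-.0685,"knob",lamp(p,p[3],.16,.23));print(f(p).reshape(-1,2).round(1).tolist())
np.save("p.npy",p)
to(*lamp(p,p[3],.16,.215),np.degrees(p[2]+p[3]))
E
python3 fit.py
```

```text
[ 4.724e-01  4.200e-02  2.534e-01 -3.200e-02 -2.000e-04  1.332e-01] [14.51965139 -1.83582347] need 0.06499728164257965 knob [0.45187353 0.04195554 0.23      ]
[[0.5, 0.0], [-0.6, -2.2], [0.0, 1.2], [-0.7, 0.4], [0.7, -1.6], [-0.4, -0.5], [-0.7, -0.4], [-0.8, -0.4], [-0.0, 1.5], [1.2, -0.3], [1.3, 1.1]]
[ 4.724e-01  4.160e-02  2.564e-01 -3.470e-02  1.000e-04  1.340e-01] [14.69059446 -1.98651079] need 0.06542446594684626 knob [0.45170547 0.04196645 0.23      ]
[[0.4, 0.3], [-0.7, -2.0], [-0.2, 1.5], [-1.0, 0.9], [0.4, -1.1], [-0.4, -0.2], [-0.8, -0.4], [-0.9, -0.1], [0.1, 1.7], [1.2, -0.2], [1.4, 1.2], [0.4, -1.5], [-0.5, -0.1], [-0.3, -2.3], [-0.5, 0.2], [0.3, -1.5], [-0.0, -2.3], [-0.6, -0.4], [-0.4, -1.4], [-0.1, -1.2]]
t 1.8167 tcp [0.4723 0.0374 0.3005] [-1.799e+02 -1.000e-01  1.350e+01] units [-0.63 -0.31  2.85] roll 0.13 open 0.9994093586430283 F [-1.6  6.  -0.1] q [ 35.  -0. -44.  96.  -0.  84. -86.]
```

```bash
R='python3 -m inch'
python3 -m inch '{"xyz":[[0,0,0],[0,0,0],[0,0,0],[0,0,0],[0,0,0],[0,0,0],[0,0,0],[0,0,0],[0,0,0],[0,0,0]],"roll":[1,1,1,1,1,1,1,1,1,1],"gripper":[87,87,87,87,87,87,87,87,87,87]}'
python3 -m inch '{"xyz":[[0,0,0],[0,0,0],[0,0,0],[0,0,0],[0,0,0],[0,0,0],[0,0,0],[0,0,0],[0,0,0],[0,0,0]],"roll":[1,1,1,1,1,1,1,1,1,1],"gripper":[80,80,80,80,60,60,60,60,60,60]}'
python3 -m inch '{"xyz":[[0,0,0],[0,0,0],[0,0,0],[0,0,0],[0,0,0],[0,0,0],[0,0,0],[0,0,0],[0,0,0],[0,0,0]],"roll":[1,1,1,1,1,1,1,1,1,1],"gripper":[60,60,60,60,60,60,60,60,60,60]}'
python3 -c "
from h import *
p=np.load('p.npy');to(*lamp(p,p[3],.16,.215),np.degrees(p[2]+p[3])-180)"
```

```text
time: 2.65
tcp_pos: [0.4717, 0.0283, 0.3003]
ee_rot: [180.0, 0.0, -47.3]
contact_force: [1.0, -0.3, 0.4]
opening: 0.998
finger_force: 0.0
time: 3.48
tcp_pos: [0.4646, 0.017, 0.3101]
ee_rot: [-178.6, 1.2, -81.7]
contact_force: [2.6, 8.7, -4.6]
opening: 0.698
finger_force: 0.0
time: 4.32
tcp_pos: [0.3683, -0.2112, 0.2787]
ee_rot: [177.9, 14.1, -124.4]
contact_force: [0.6, -0.5, -0.1]
opening: 0.69
finger_force: 0.0
t 4.3167 tcp [ 0.3683 -0.2112  0.2787] [ 177.9   14.1 -124.4] units [-8.53  2.47  2.12] roll 7.15 open 0.6903255504188078 F [ 0.6 -0.5 -0.1] q [ 137.  -29.  -77.  103.  -39.   94. -149.]
```

```bash
python3 -m inch '{"xyz":[[0,0,0],[0,0,0],[0,0,0],[0,0,0],[0,0,0],[0,0,0],[0,0,0],[0,0,0],[0,0,0],[0,0,0]],"roll":[-1,-1,-1,-1,-1,-1,-1,-1,-1,-1],"gripper":[60,60,60,60,60,60,60,60,60,60]}'
python3 -c "
from h import *
p=np.load('p.npy');to(*lamp(p,p[3],.16,.30),np.degrees(p[2]+p[3]))"
```

```text
time: 5.15
tcp_pos: [0.3688, -0.2103, 0.2788]
ee_rot: [-168.7, 8.7, -62.8]
contact_force: [1.2, -0.1, 0.5]
opening: 0.691
finger_force: 0.0
t 5.15 tcp [ 0.3688 -0.2103  0.2788] [-168.7    8.7  -62.8] units [-6.21 -6.31 -0.71] roll -12.58 open 0.6906387687601951 F [ 1.2 -0.1  0.5] q [ 124.  -14.  -76.  103.  -26.   87. -102.]
```

```bash
cat >> h.py <<'E'
from scipy.spatial.transform import Rotation as Ro
def to(x,y,z,yaw):
    s=robot.sense();R=Ro.from_euler("xyz",s["ee_rot"],degrees=True).as_matrix();d=np.array([x,y,z])-s["tcp_pos"]
    print("t",s["time"],"tcp",s["tcp_pos"].round(4),s["ee_rot"].round(1),"zax",R[:,2].round(3),"units",(R.T@d/.03).round(2),"roll",round((s["ee_rot"][2]-yaw)/6,2),"open",s["opening"].round(3),"F",s["contact_force"].round(1),"q",s["joint_pos"].round(0))
E
python3 -c "
from h import *
print(Ro.from_euler('xyz',[177.9,14.1,-124.4],degrees=True).as_matrix()[:,2])
to(.40,-.2,.31,13)"
```

```text
[ 0.10730679  0.22157752 -0.96922064]Traceback (most recent call last):
  File "<string>", line 4, in <module>
    to(.40,-.2,.31,13)
    ~~^^^^^^^^^^^^^^^^
  File "h.py", line 15, in to
    print("t",s["time"],"tcp",s["tcp_pos"].round(4),s["ee_rot"].round(1),"zax",R[:,2].round(3),"units",(R.T@d/.03).round(2),"roll",round((s["ee_rot"][2]-yaw)/6,2),"open",s["opening"].round(3),"F",s["contact_force"].round(1),"q",s["joint_pos"].round(0))
                                                                                                                                                                          ^^^^^^^^^^^^^^^^^^
AttributeError: 'float' object has no attribute 'round'
```

```bash
sed -i 's/s\["opening"\].round(3)/round(s["opening"],3)/' h.py
python3 -c "
from h import *
to(.40,-.2,.31,13)"
python3 -m inch '{"xyz":[[0,0,-0.2],[0,0,-0.2],[0,0,-0.2],[0,0,-0.2],[0,0,-0.2],[0,0,0],[0,0,0],[0,0,0],[0,0,0],[0,0,0]],"roll":[-1,-1,-1,-1,-1,-1,-1,-1,-1,-1],"gripper":[60,60,60,60,60,60,60,60,60,60]}'
python3 -c "
from h import *
to(.40,-.2,.31,13)"
```

```text
t 5.15 tcp [ 0.3688 -0.2103  0.2788] [-168.7    8.7  -62.8] zax [ 0.106  0.222 -0.969] units [ 0.01 -1.27 -0.82] roll -12.63 open 0.691 F [ 1.2 -0.1  0.5] q [ 124.  -14.  -76.  103.  -26.   87. -102.]
time: 5.98
tcp_pos: [0.3656, -0.2169, 0.308]
ee_rot: [-166.7, -5.3, -4.2]
contact_force: [-0.7, 0.3, 0.4]
opening: 0.685
finger_force: 0.0
t 5.9833 tcp [ 0.3656 -0.2169  0.308 ] [-166.7   -5.3   -4.2] zax [ 0.106  0.222 -0.969] units [ 1.1  -0.62  0.18] roll -2.87 open 0.685 F [-0.7  0.3  0.4] q [111.  -8. -67. 100. -21.  88. -47.]
```

```bash
cat >> h.py <<'E'
def plan(wp,rolls,start=None):
    """wp: list of 10 world targets per row; prints rows in tool units"""
    s=robot.sense();R=Ro.from_euler("xyz",s["ee_rot"],degrees=True).as_matrix();x=s["tcp_pos"];o=[]
    for w,r in zip(wp,rolls):
        o.append((R.T@(np.array(w)-x)/.03).round(2).tolist());x=x+R@np.array(o[-1])*.03;R=R@Ro.from_euler("z",6*r,degrees=True).as_matrix()
    print(o)
def line(b,n=10,a=None):
    a=robot.sense()["tcp_pos"] if a is None else np.array(a); return [a+(np.array(b)-a)*i/n for i in range(1,n+1)]
E
python3 -c "
from h import *
plan(line([.46,-.02,.32]),[-1]*10)"
```

```text
[[0.27, -0.66, 0.14], [0.33, -0.64, 0.14], [0.4, -0.59, 0.14], [0.46, -0.55, 0.14], [0.52, -0.49, 0.14], [0.56, -0.44, 0.14], [0.61, -0.38, 0.14], [0.64, -0.32, 0.14], [0.67, -0.24, 0.14], [0.7, -0.17, 0.14]]
```

```bash
python3 -m inch '{"xyz":[[0.27,-0.66,0.14],[0.33,-0.64,0.14],[0.4,-0.6,0.14],[0.46,-0.55,0.14],[0.52,-0.5,0.14],[0.56,-0.44,0.14],[0.6,-0.38,0.14],[0.64,-0.32,0.14],[0.67,-0.24,0.14],[0.7,-0.17,0.14]],"roll":[-1,-1,-1,-1,-1,-1,-1,-1,-1,-1],"gripper":[60,60,60,60,60,60,60,60,60,60]}'
python3 -c "
from h import *
to(.4,.28,.32,75)
plan(line([.40,.28,.32]),[-.3]*10)"
```

```text
time: 6.82
tcp_pos: [0.461, -0.0191, 0.3201]
ee_rot: [-178.0, -14.1, 56.1]
contact_force: [0.1, -0.7, 0.3]
opening: 0.693
finger_force: 0.0
t 6.8167 tcp [ 0.461  -0.0191  0.3201] [-178.   -14.1   56.1] zax [ 0.106  0.221 -0.969] units [ 6.93 -7.18  2.  ] roll -3.15 open 0.693 F [ 0.1 -0.7  0.3] q [ 91. -14. -70.  99. -27.  85. -10.]
[[0.69, -0.72, 0.2], [0.72, -0.69, 0.2], [0.73, -0.68, 0.2], [0.76, -0.65, 0.2], [0.78, -0.62, 0.2], [0.8, -0.6, 0.2], [0.81, -0.58, 0.2], [0.83, -0.55, 0.2], [0.85, -0.52, 0.2], [0.87, -0.5, 0.2]]
```

```bash
python3 -m inch '{"xyz":[[0.69,-0.72,0.2],[0.72,-0.7,0.2],[0.73,-0.68,0.2],[0.76,-0.65,0.2],[0.78,-0.62,0.2],[0.8,-0.6,0.2],[0.81,-0.58,0.2],[0.83,-0.55,0.2],[0.85,-0.52,0.2],[0.87,-0.5,0.2]],"roll":[-0.3,-0.3,-0.3,-0.3,-0.3,-0.3,-0.3,-0.3,-0.3,-0.3],"gripper":[60,60,60,60,60,60,60,60,60,60]}'
python3 -c "
from h import *
to(.24,.45,.32,75)
plan(line([.24,.45,.33]),[0]*10)"
```

```text
time: 7.65
tcp_pos: [0.4002, 0.281, 0.3202]
ee_rot: [177.5, -14.0, 74.5]
contact_force: [1.4, -0.1, 0.1]
opening: 0.688
finger_force: 0.0
t 7.65 tcp [0.4002 0.281  0.3202] [177.5 -14.   74.5] zax [ 0.106  0.221 -0.969] units [ 3.88 -6.69  0.69] roll -0.08 open 0.688 F [ 1.4 -0.1  0.1] q [ 58. -27. -68. 102. -37.  82. -22.]
[[0.4, -0.67, 0.04], [0.39, -0.66, 0.03], [0.4, -0.67, 0.04], [0.39, -0.67, 0.04], [0.4, -0.67, 0.03], [0.4, -0.66, 0.04], [0.39, -0.67, 0.04], [0.4, -0.67, 0.03], [0.4, -0.67, 0.04], [0.39, -0.66, 0.03]]
```

```bash
python3 -m inch '{"xyz":[[0.4,-0.67,0],[0.4,-0.67,0],[0.4,-0.67,0],[0.4,-0.67,0],[0.4,-0.67,0],[0.4,-0.67,0],[0.4,-0.67,0],[0.4,-0.67,0],[0.4,-0.67,0],[0.4,-0.67,0]],"roll":[0,0,0,0,0,0,0,0,0,0],"gripper":[60,60,60,60,60,60,60,60,60,60]}'
python3 -c "
from h import *
to(.12,.25,.32,75)
plan(line([.12,.25,.33]),[0]*10)"
```

```text
time: 8.48
tcp_pos: [0.2383, 0.4483, 0.341]
ee_rot: [177.5, -14.0, 74.4]
contact_force: [0.7, 0.7, 1.2]
opening: 0.687
finger_force: 0.0
t 8.4833 tcp [0.2383 0.4483 0.341 ] [177.5 -14.   74.4] zax [ 0.106  0.221 -0.969] units [-7.38 -1.97 -1.2 ] roll -0.1 open 0.687 F [0.7 0.7 1.2] q [ 29. -28. -69.  99. -32.  79. -54.]
[[-0.73, -0.2, -0.15], [-0.73, -0.19, -0.16], [-0.73, -0.2, -0.15], [-0.73, -0.19, -0.15], [-0.73, -0.2, -0.15], [-0.73, -0.19, -0.16], [-0.73, -0.2, -0.15], [-0.73, -0.2, -0.15], [-0.73, -0.19, -0.15], [-0.72, -0.2, -0.16]]
```

```bash
python3 -m inch '{"xyz":[[-0.73,-0.2,-0.15],[-0.73,-0.2,-0.15],[-0.73,-0.2,-0.15],[-0.73,-0.2,-0.15],[-0.73,-0.2,-0.15],[0,0,0],[0,0,0],[0,0,0],[0,0,0],[0,0,0]],"roll":[0,0,0,0,0,0,0,0,0,0],"gripper":[60,60,60,60,60,60,60,60,60,60]}'
python3 -c "
from h import *
to(.12,.25,.32,75)"
```

```text
time: 9.32
tcp_pos: [0.1887, 0.3624, 0.337]
ee_rot: [177.4, -14.1, 74.2]
contact_force: [-0.4, -0.5, -0.7]
opening: 0.687
finger_force: 0.0
t 9.3167 tcp [0.1887 0.3624 0.337 ] [177.4 -14.1  74.2] zax [ 0.109  0.221 -0.969] units [-4.24 -1.16 -0.53] roll -0.13 open 0.687 F [-0.4 -0.5 -0.7] q [ -8. -28. -41. 110. -23.  78. -61.]
```

```bash
python3 -m inch '{"xyz":[[-0.73,-0.2,0.1],[-0.73,-0.2,0.1],[-0.73,-0.2,0.1],[-0.73,-0.2,0.1],[0,0,0],[0,0,0],[0,0,0],[0,0,0],[0,0,0],[0,0,0]],"roll":[0,0,0,0,0,0,0,0,0,0],"gripper":[60,60,60,60,60,60,60,60,60,60]}'
python3 -c "
from h import *
to(.12,.25,.32,75)"
```

```text
time: 10.15
tcp_pos: [0.1685, 0.3309, 0.329]
ee_rot: [177.0, -14.3, 74.1]
contact_force: [-0.1, 0.2, 0.4]
opening: 0.689
finger_force: 0.0
t 10.15 tcp [0.1685 0.3309 0.329 ] [177.  -14.3  74.1] zax [ 0.117  0.223 -0.968] units [-3.02 -0.79 -0.5 ] roll -0.15 open 0.689 F [-0.1  0.2  0.4] q [-37. -28. -22. 115. -12.  77. -73.]
```

```bash
python3 -m inch '{"xyz":[[-1,-0.3,0],[-1,-0.3,0],[-1,-0.3,0],[-1,-0.3,0],[-1,-0.3,0],[-1,-0.3,0],[-1,-0.3,0],[-1,-0.3,0],[-1,-0.3,0],[-1,-0.3,0]],"roll":[0,0,0,0,0,0,0,0,0,0],"gripper":[60,60,60,60,60,60,60,60,60,60]}'
python3 -c "
from h import *
to(.12,.25,.32,75)"
```

```text
time: 10.98
tcp_pos: [0.1349, 0.2968, 0.2628]
ee_rot: [178.7, -8.5, 73.0]
contact_force: [-0.5, -0.6, 0.8]
opening: 0.687
finger_force: 0.0
t 10.9833 tcp [0.1349 0.2968 0.2628] [178.7  -8.5  73. ] zax [ 0.064  0.134 -0.989] units [-1.34  0.03 -2.13] roll -0.34 open 0.687 F [-0.5 -0.6  0.8] q [-66. -29.  -6. 123.  -2.  77. -89.]
```

```bash
python3 -m inch '{"xyz":[[-1,-0.3,0],[-1,-0.3,0],[-1,-0.3,0],[-1,-0.3,0],[-1,-0.3,0],[-1,-0.3,0],[0,0,0],[0,0,0],[0,0,0],[0,0,0]],"roll":[0,0,0,0,0,0,0,0,0,0],"gripper":[60,60,60,60,60,60,60,60,60,60]}'
python3 -c "
from h import *
to(.12,.25,.32,75)"
```

```text
time: 11.82
tcp_pos: [0.1004, 0.277, 0.2238]
ee_rot: [179.7, -4.2, 74.0]
contact_force: [-0.1, -0.7, 0.4]
opening: 0.686
finger_force: 0.0
t 11.8167 tcp [0.1004 0.277  0.2238] [179.7  -4.2  74. ] zax [ 0.025  0.069 -0.997] units [-0.45  0.89 -3.24] roll -0.17 open 0.686 F [-0.1 -0.7  0.4] q [-67. -29.  -9. 128.  -4.  77. -90.]
```

```bash
python3 -m inch '{"xyz":[[-1,0,0],[-1,0,0],[-1,0,0],[-1,0,0],[-1,0,0],[-1,0,0],[0,0,0],[0,0,0],[0,0,0],[0,0,0]],"roll":[0,0,0,0,0,0,0,0,0,0],"gripper":[60,60,60,60,60,60,60,60,60,60]}'
python3 -c "
from h import *
to(.24,.42,.32,75)
plan(line([.24,.42,.32]),[0]*10)"
```

```text
time: 12.65
tcp_pos: [0.088, 0.2438, 0.1894]
ee_rot: [-179.6, 0.5, 74.2]
contact_force: [-0.6, 1.5, 0.9]
opening: 0.687
finger_force: 0.0
t 12.65 tcp [0.088  0.2438 0.1894] [-179.6    0.5   74.2] zax [-0.009 -0.007 -1.   ] units [ 6.99  3.24 -4.44] roll -0.14 open 0.687 F [-0.6  1.5  0.9] q [-68. -29.  -9. 132.  -5.  77. -90.]
[[0.7, 0.32, -0.44], [0.7, 0.33, -0.45], [0.7, 0.32, -0.44], [0.7, 0.33, -0.45], [0.7, 0.32, -0.44], [0.7, 0.33, -0.44], [0.7, 0.32, -0.45], [0.7, 0.32, -0.44], [0.7, 0.33, -0.44], [0.69, 0.32, -0.45]]
```

```bash
python3 -m inch '{"xyz":[[0.5,0.5,-0.5],[0.7,0.55,-0.5],[0.7,0.55,-0.5],[0.7,0.55,-0.5],[0.7,0.55,-0.5],[0.7,0.55,-0.4],[0.6,0.55,-0.4],[0.5,0.55,-0.3],[0.4,0.55,-0.3],[0.2,0.5,-0.2]],"roll":[0,0,0,0,0,0,0,0,0,0],"gripper":[60,60,60,60,60,60,60,60,60,60]}'
python3 -c "
from h import *
to(.45,.042,.31,13)
plan(line([.48,.19,.305]),[.5]*10)"
```

```text
time: 13.48
tcp_pos: [0.2932, 0.3656, 0.3099]
ee_rot: [-179.7, 0.5, 74.2]
contact_force: [-0.7, 0.4, -0.5]
opening: 0.688
finger_force: 0.0
t 13.4833 tcp [0.2932 0.3656 0.3099] [-179.7    0.5   74.2] zax [-0.008 -0.007 -1.   ] units [-8.95  7.97  0.03] roll 10.19 open 0.688 F [-0.7  0.4 -0.5] q [-62.  -3.   5.  98.   0.  85. -73.]
[[-0.39, 0.76, 0.02], [-0.36, 0.78, 0.01], [-0.31, 0.79, 0.02], [-0.27, 0.81, 0.01], [-0.22, 0.83, 0.02], [-0.19, 0.83, 0.01], [-0.14, 0.84, 0.02], [-0.09, 0.85, 0.01], [-0.05, 0.86, 0.02], [-0.01, 0.85, 0.02]]
```

```bash
python3 -m inch '{"xyz":[[-0.39,0.76,0],[-0.36,0.78,0],[-0.31,0.8,0],[-0.27,0.8,0],[-0.22,0.83,0],[-0.2,0.83,0],[-0.14,0.84,0],[-0.1,0.85,0],[-0.05,0.86,0],[0,0.85,0]],"roll":[0.5,0.5,0.5,0.5,0.5,0.5,0.5,0.5,0.5,0.5],"gripper":[60,60,60,60,60,60,60,60,60,60]}'
python3 -c "
from h import *
p=np.load('p.npy')
k=lamp(p,p[3],.16,.29);to(*k,np.degrees(p[2]+p[3]))
plan(line(k),[.5]*10)"
```

```text
time: 14.32
tcp_pos: [0.4794, 0.1874, 0.3094]
ee_rot: [-180.0, 0.6, 44.0]
contact_force: [-0.0, 0.9, 0.2]
opening: 0.692
finger_force: 0.0
t 14.3167 tcp [0.4794 0.1874 0.3094] [-180.     0.6   44. ] zax [-0.008 -0.007 -1.   ] units [-4.03  2.85  0.69] roll 5.21 open 0.692 F [-0.   0.9  0.2] q [-47.   3.  21.  93.  -1.  85. -72.]
[[-0.4, 0.28, 0.07], [-0.39, 0.31, 0.07], [-0.37, 0.33, 0.07], [-0.35, 0.34, 0.07], [-0.34, 0.36, 0.07], [-0.31, 0.38, 0.06], [-0.3, 0.4, 0.07], [-0.27, 0.41, 0.07], [-0.25, 0.42, 0.07], [-0.23, 0.44, 0.07]]
```

```bash
python3 -m inch '{"xyz":[[-0.4,0.28,0.07],[-0.4,0.3,0.07],[-0.37,0.33,0.07],[-0.35,0.34,0.07],[-0.34,0.36,0.07],[-0.31,0.38,0.06],[-0.3,0.4,0.07],[-0.27,0.41,0.07],[-0.25,0.42,0.07],[-0.23,0.44,0.07]],"roll":[0.52,0.52,0.52,0.52,0.52,0.52,0.52,0.52,0.52,0.52],"gripper":[60,60,60,60,60,60,60,60,60,60]}'
python3 -c "
from h import *
import cv2
p=np.load('p.npy')
k=lamp(p,p[3],.16,.215)
s=robot.sense();a=vision.read_camera('wrist')[:,:,::-1]
to(*k,np.degrees(p[2]+p[3]))
cv2.imwrite('pics/w2.png',a);np.save('w2.npy',np.r_[s['tcp_pos'],s['ee_rot']])
"
```

```text
time: 15.15
tcp_pos: [0.4494, 0.0424, 0.29]
ee_rot: [179.7, 0.5, 12.8]
contact_force: [0.3, 0.1, -1.2]
opening: 0.691
finger_force: 0.0
t 15.2 tcp [0.449  0.0392 0.2898] [179.7   0.5  12.3] zax [-0.008 -0.008 -1.   ] units [ 0.13 -0.08  2.49] roll -0.06 open 0.692 F [ 1.1 -3.1  0.2] q [-40.  -7.  27. 103.   3.  83. -91.]
```

View pics/w2.png

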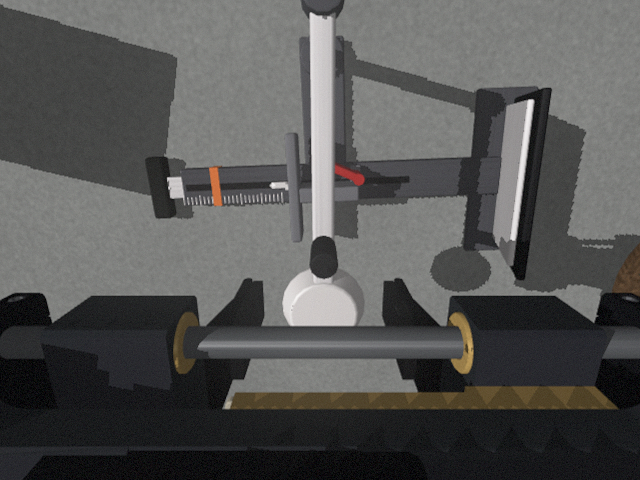

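The scene is undisturbed: the knob (323,255) lies on the finger centre line, the band is at (215,187), the pointer tip at (271,185). I'll descend and grip.

```bash
python3 -m inch '{"xyz":[[0.13,-0.08,0.5],[0,0,0.6],[0,0,0.6],[0,0,0.5],[0,0,0.3],[0,0,0],[0,0,0],[0,0,0],[0,0,0],[0,0,0]],"roll":[0,0,0,0,0,0,0,0,0,0],"gripper":[60,60,60,60,60,10,10,10,10,10]}'
python3 -c "
from h import *
p=np.load('p.npy')
to(*lamp(p,p[3],.16,.215),12.7)
s=robot.sense();print(s['finger_force'])
H=W(p,.14,0,0)[:2];d=s['tcp_pos'][:2]-H;print(np.hypot(*d),np.degrees(np.arctan2(-d[1],-d[0])))
dq=np.radians(8.75); q0=p[3]
def k(q):
    return lamp(p,q,.16,.2153)
plan([k(q0+dq*i) for i in range(1,11)],[-8.75/6]*10)
plan([k(q0+np.radians(5.5)*i) for i in range(1,11)],[-5.5/6]*10)
"
```

```text
time: 16.03
tcp_pos: [0.4525, 0.0444, 0.2155]
ee_rot: [179.7, 0.5, 12.8]
contact_force: [0.3, -0.3, -0.3]
opening: 0.394
finger_force: 0.0
t 16.0333 tcp [0.4525 0.0444 0.2155] [179.7   0.5  12.8] zax [-0.007 -0.007 -1.   ] units [-0.04  0.07  0.02] roll 0.01 open 0.394 F [ 0.3 -0.3 -0.3] q [-40.  -4.  27. 110.   2.  74. -90.]
0.0
0.15872185806574773 11.895029677096831
[[0.02, 0.89, 0.01], [0.06, 0.81, 0.01], [0.06, 0.81, -0.0], [0.06, 0.81, -0.0], [0.06, 0.81, -0.0], [0.07, 0.81, -0.0], [0.06, 0.81, -0.01], [0.06, 0.82, -0.0], [0.06, 0.81, -0.01], [0.06, 0.81, -0.0]]
[[-0.02, 0.59, 0.01], [0.03, 0.51, 0.0], [0.02, 0.51, 0.01], [0.02, 0.51, -0.0], [0.03, 0.51, -0.0], [0.02, 0.51, -0.0], [0.03, 0.51, -0.0], [0.02, 0.51, -0.0], [0.02, 0.51, -0.0], [0.03, 0.52, -0.01]]
```

```bash
python3 -m inch '{"xyz":[[0,0.03,0],[0,0,0],[0,0,0],[0,0,0],[0,0,0],[0.01,0.25,0],[0.02,0.51,0],[0.02,0.51,0],[0.02,0.51,0],[0.02,0.51,0]],"roll":[0,0,0,0,0,-0.45,-0.92,-0.92,-0.92,-0.92],"gripper":[10,10,10,10,10,10,10,10,10,10]}'
cat > sw.py <<'E'
from h import *
p=np.load('p.npy');s=robot.sense();H=W(p,.14,0,0)[:2];d=s['tcp_pos'][:2]-H
q=np.arctan2(-d[1],-d[0])-p[2];print("r",np.hypot(*d),"q",q,np.degrees(q),"ff",s['finger_force'],s["joint_pos"].round(0))
plan([lamp(p,q+np.radians(5.5)*i,.16,.2153) for i in range(1,11)],[-5.5/6]*10)
E
python3 sw.py
```

```text
time: 16.87
tcp_pos: [0.4814, -0.0185, 0.2151]
ee_rot: [179.9, 0.6, 37.9]
contact_force: [4.8, 4.9, -4.1]
opening: 0.203
finger_force: 30.0
r 0.1585254860196441 q 0.3911675480202873 22.412249584043423 ff 29.99725027475506 [-36.   0.  33. 106.   0.  74. -55.]
[[-0.03, 0.51, -0.01], [0.02, 0.51, 0.0], [0.01, 0.51, 0.0], [0.02, 0.52, 0.0], [0.02, 0.51, -0.0], [0.02, 0.51, -0.0], [0.02, 0.51, -0.0], [0.01, 0.51, -0.01], [0.02, 0.51, -0.0], [0.02, 0.51, -0.0]]
```

```bash
python3 -m inch '{"xyz":[[0.02,0.51,0],[0.02,0.51,0],[0.02,0.51,0],[0.02,0.51,0],[0.02,0.51,0],[0.02,0.51,0],[0.02,0.51,0],[0.02,0.51,0],[0.02,0.51,0],[0.02,0.51,0]],"roll":[-0.92,-0.92,-0.92,-0.92,-0.92,-0.92,-0.92,-0.92,-0.92,-0.92],"gripper":[10,10,10,10,10,10,10,10,10,10]}'
python3 sw.py
```

```text
time: 17.7
tcp_pos: [0.6154, -0.0792, 0.215]
ee_rot: [-179.6, 0.2, 93.2]
contact_force: [-3.0, 10.6, 11.5]
opening: 0.195
finger_force: 30.1
r 0.1565225427314812 q 1.3628383348096715 78.0848847432312 ff 30.081593468785286 [-22.  21.  33.  86. -11.  77.  14.]
[[-0.09, 0.51, -0.01], [0.02, 0.51, -0.01], [0.02, 0.51, -0.0], [0.02, 0.51, -0.0], [0.02, 0.51, -0.01], [0.02, 0.52, -0.0], [0.02, 0.51, -0.01], [0.02, 0.51, -0.0], [0.02, 0.51, -0.01], [0.03, 0.51, 0.0]]
```

```bash
python3 -m inch '{"xyz":[[-0.02,0.25,0],[-0.02,0.25,0],[-0.02,0.2,0],[0,0.1,0],[0,0.05,0],[0,0,0],[0,0,0],[0,0,0],[0,0,0],[0,0,0]],"roll":[-0.45,-0.45,-0.3,-0.2,0,0,0,0,0,0],"gripper":[10,10,10,10,10,10,10,10,10,10]}'
python3 sw.py
```

```text
time: 18.53
tcp_pos: [0.6356, -0.0767, 0.2147]
ee_rot: [-179.0, -0.1, 101.3]
contact_force: [-27.5, 13.9, 20.8]
opening: 0.199
finger_force: 30.0
r 0.15634263120858635 q 1.493013030372798 85.54334539839871 ff 29.96280503401067 [-20.  24.  31.  82. -12.  78.  23.]
[[-0.11, 0.51, -0.03], [0.02, 0.51, -0.01], [0.01, 0.51, -0.01], [0.02, 0.51, -0.0], [0.01, 0.52, -0.01], [0.02, 0.51, -0.01], [0.01, 0.51, -0.01], [0.02, 0.51, -0.0], [0.02, 0.51, -0.01], [0.01, 0.51, -0.0]]
```

```bash
python3 -m inch '{"xyz":[[0,-0.15,0],[0,0,0],[0,0,0],[0,0,0],[0,0,0],[0,0,-0.3],[0,0,-0.5],[0,0,-0.7],[0,0,-0.7],[0,0,-0.6]],"roll":[0,0,0,0,0,0,0,0,0,0],"gripper":[80,80,80,80,87,87,87,87,87,87]}'
python3 -c "
from h import *
p=np.load('p.npy')
k=W(p,0,p[4]+.010,.28);yaw=np.degrees(p[2])+90;to(*k,yaw)
plan(line(k),[-.05]*10)"
```

```text
time: 19.37
tcp_pos: [0.6359, -0.0812, 0.3004]
ee_rot: [-179.5, 0.4, 101.1]
contact_force: [-0.1, -0.5, -0.2]
opening: 0.875
finger_force: 0.0
t 19.3667 tcp [ 0.6359 -0.0812  0.3004] [-179.5    0.4  101.1] zax [-0.007 -0.008 -1.   ] units [ 5.41 -4.58  0.68] roll -0.59 open 0.875 F [-0.1 -0.5 -0.2] q [-20.  21.  32.  75. -11.  87.  22.]
[[0.54, -0.46, 0.07], [0.54, -0.45, 0.07], [0.55, -0.45, 0.06], [0.55, -0.45, 0.07], [0.55, -0.45, 0.07], [0.55, -0.44, 0.07], [0.56, -0.44, 0.07], [0.55, -0.44, 0.07], [0.56, -0.43, 0.06], [0.57, -0.44, 0.07]]
```

```bash
python3 -m inch '{"xyz":[[0.6,-0.5,0.07],[0.6,-0.5,0.07],[0.6,-0.5,0.07],[0.6,-0.5,0.07],[0.6,-0.5,0.07],[0.6,-0.5,0.07],[0.65,-0.5,0.07],[0.65,-0.5,0.07],[0.65,-0.45,0.07],[0,0,0]],"roll":[-0.06,-0.06,-0.06,-0.06,-0.06,-0.06,-0.06,-0.06,-0.06,0],"gripper":[87,87,87,87,87,87,87,87,87,87]}'
python3 -c "
from h import *
import cv2
s=robot.sense();a=vision.read_camera('wrist')[:,:,::-1]
p=np.load('p.npy');to(*W(p,0,p[4]+.010,.28),np.degrees(p[2])+90)
cv2.imwrite('pics/w3.png',a);np.save('w1.npy',np.r_[s['tcp_pos'],s['ee_rot']])
t=vision.read_camera('top')[:,:,::-1];cv2.imwrite('pics/top3.png',t)
cv2.imwrite('pics/w3c.png',np.hstack([cv2.resize(a[60:460,120:520],(600,600),interpolation=cv2.INTER_CUBIC),cv2.resize(t[190:310,340:380],(200,600))]))
"
```

```text
time: 20.2
tcp_pos: [0.4667, 0.0552, 0.2803]
ee_rot: [-179.4, 0.2, 104.6]
contact_force: [0.1, 0.4, 0.6]
opening: 1.0
finger_force: 0.0
t 20.25 tcp [0.4681 0.0537 0.2805] [-179.5    0.3  104.5] zax [-0.007 -0.007 -1.   ] units [-0.09  0.04  0.02] roll -0.02 open 1.0 F [-0.  -1.  -0.1] q [-37.  -3.  24. 101.   2.  82.   1.]
```

View pics/w3c.png

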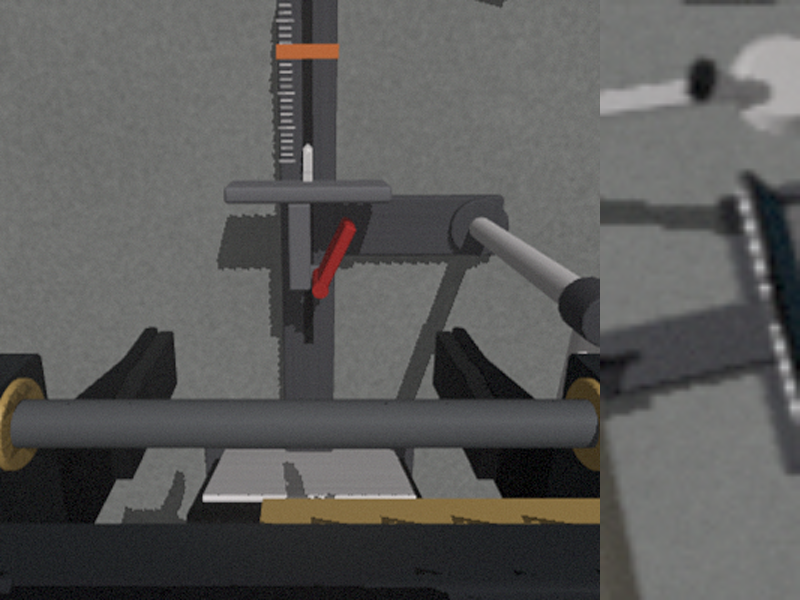

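```bash
cat > fit3.py <<'E'
from h import *
from scipy.optimize import least_squares
w=np.load("w1.npy");Rt=Ro.from_euler("xyz",w[3:],degrees=True).as_matrix();M=C["wrist"]["mount"]
Rc=(Rt@M[:3,:3]).T;C["wrist"]["R"]=Rc;C["wrist"]["t"]=-Rc@(w[:3]+Rt@M[:3,3])
V=lambda u,v:np.array([120+(u-.25)/1.5,60+(v-.25)/1.5])
o=lambda p:[(V(277,51.5),W(p,-.022,p[5],.022)),(V(339,51),W(p,.022,p[5],.022)),(V(307,144),W(p,0,p[4]+.0685,.026)),
(V(225,195),W(p,-.059,p[4]+.036,.073)),(V(392,193),W(p,.059,p[4]+.036,.073)),
(V(289,290),W(p,-.014,p[4]-.034,.074)),(V(311,290),W(p,.002,p[4]-.034,.074)),(V(319,291),W(p,.009,p[4]-.034,.071))]
f=lambda p:np.concatenate([proj("wrist",X)-q for q,X in o(p)])
g=np.load("p.npy");p=least_squares(f,g,loss='soft_l1',x_scale=.01).x
print(g.round(4),p.round(4),np.degrees(p[2]),"need",p[5]-p[4]-.0685);print(f(p).reshape(-1,2).round(1).tolist())
for q in (g,p): print(W(q,0,q[4]+.015,.033),W(q,0,q[5],.022))
np.save("p3.npy",p)
to(*W(p,0,p[4]+.012,.033),np.degrees(p[2])+90)
E
python3 fit3.py
```

```text
[ 4.724e-01  4.160e-02  2.564e-01 -3.470e-02  1.000e-04  1.340e-01] [ 0.4899 -0.0244  0.2589 -0.0347  0.0688  0.2026] 14.831058391094729 need 0.06528095305716247
[[0.5, -0.1], [-0.9, 0.0], [0.5, -0.8], [-1.2, 0.2], [0.3, 1.2], [-0.1, 0.2], [-0.2, 0.2], [0.7, -1.3]]
[0.46854276 0.05622902 0.033     ] [0.43838361 0.17126577 0.022     ]
[0.46844971 0.05653623 0.033     ] [0.43804537 0.17135997 0.022     ]
t 20.3 tcp [0.469  0.0525 0.2805] [-179.5    0.3  104.4] zax [-0.007 -0.007 -1.   ] units [0.08 0.09 8.25] roll -0.07 open 1.0 F [ 1.4 -1.1  0. ] q [-37.  -3.  24. 101.   2.  82.   1.]
```

```bash
python3 -m inch '{"xyz":[[0.04,0.04,0.5],[0.04,0.05,0.9],[0,0,1],[0,0,1],[0,0,1],[0,0,1],[0,0,1],[0,0,0.9],[0,0,0.6],[0,0,0.3]],"roll":[0,0,0,0,0,0,0,0,0,0],"gripper":[87,87,87,87,87,87,87,87,87,87]}'
python3 -c "
from h import *
p=np.load('p3.npy');to(*W(p,0,p[4]+.012,.033),np.degrees(p[2])+90);to(*W(p,0,p[4]+.0205+.0653,.033),np.degrees(p[2])+90)"
```

```text
time: 21.13
tcp_pos: [0.4685, 0.0518, 0.0316]
ee_rot: [-179.3, 0.4, 104.3]
contact_force: [-1.7, 0.7, 0.6]
opening: 1.001
finger_force: 0.0
t 21.1333 tcp [0.4685 0.0518 0.0316] [-179.3    0.4  104.3] zax [-0.011 -0.01  -1.   ] units [ 0.05  0.04 -0.05] roll -0.09 open 1.001 F [-1.7  0.7  0.6] q [-34.  13.  24. 118.  -6.  51.   8.]
t 21.1333 tcp [0.4685 0.0518 0.0316] [-179.3    0.4  104.3] zax [-0.011 -0.01  -1.   ] units [ 2.51  0.01 -0.07] roll -0.09 open 1.001 F [-1.7  0.7  0.6] q [-34.  13.  24. 118.  -6.  51.   8.]
```

```bash
python3 -m inch '{"xyz":[[0.15,0,-0.03],[0.2,0,-0.03],[0.25,0,0],[0.3,0,0],[0.3,0,0],[0.3,0,0],[0.3,0,0],[0.2,0,0],[0.2,0,0],[0,0,0]],"roll":[-0.09,0,0,0,0,0,0,0,0,0],"gripper":[87,87,87,87,87,87,87,87,87,87]}'
python3 -c "
from h import *
import cv2
p=np.load('p3.npy');to(*W(p,0,p[4]+.0205+.0653,.033),np.degrees(p[2])+90)
s=robot.sense();np.save('w1.npy',np.r_[s['tcp_pos'],s['ee_rot']])
a=vision.read_camera('wrist')[:,:,::-1];cv2.imwrite('pics/w4.png',a)
"
```

```text
time: 21.97
tcp_pos: [0.4525, 0.1179, 0.0365]
ee_rot: [-179.5, 0.3, 105.0]
contact_force: [-0.3, -3.9, 1.0]
opening: 1.0
finger_force: 2.1
t 21.9667 tcp [0.4525 0.1179 0.0365] [-179.5    0.3  105. ] zax [-0.007 -0.008 -1.   ] units [ 0.25 -0.01  0.11] roll 0.02 open 1.0 F [-0.3 -3.9  1. ] q [-40.  12.  21. 119.  -5.  51.  -1.]
```

View pics/w4.png

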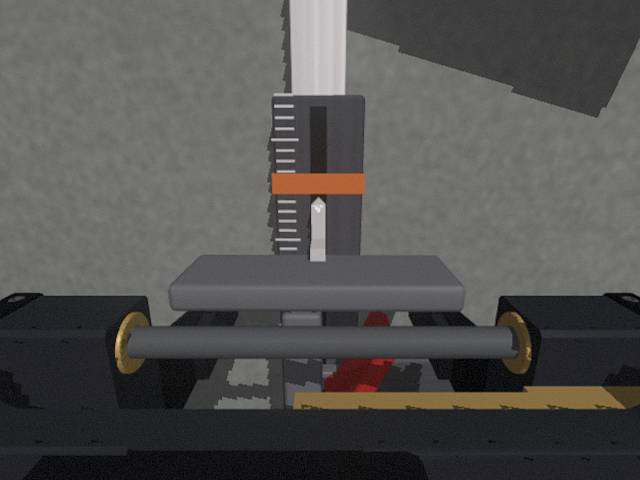

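The pointer tip (318,198) is about 7 mm short of the band centre (318,183.5), as the model also gives. I'll advance that much, then close.

```bash
python3 -m inch '{"xyz":[[0.1,0,0.05],[0.1,0,0.05],[0.05,0,0],[0,0,0],[0,0,0],[0,0,0],[0,0,0],[0,0,0],[0,0,0],[0,0,0]],"roll":[0,0,0,0,0,0,0,0,0,0],"gripper":[87,87,87,87,60,60,60,60,60,60]}'
python3 -c "
from h import *
import cv2
p=np.load('p3.npy');to(*W(p,0,p[4]+.0205+.0653,.033),np.degrees(p[2])+90)
a=vision.read_camera('wrist');np.save('a5.npy',a)
c=a[100:260,318].astype(int);print(c[60:140:2].tolist())
"
```

```text
time: 22.85
tcp_pos: [0.4505, 0.124, 0.0326]
ee_rot: [-179.5, 0.3, 104.9]
contact_force: [0.3, -5.2, -0.8]
opening: 0.71
finger_force: 4.9
t 22.85 tcp [0.4505 0.124  0.0326] [-179.5    0.3  104.9] zax [-0.007 -0.008 -1.   ] units [ 0.03  0.   -0.01] roll 0.01 open 0.71 F [ 0.3 -5.2 -0.8] q [-40.  12.  21. 119.  -5.  51.  -2.]
[[40, 37, 41], [46, 40, 41], [47, 43, 45], [46, 42, 43], [41, 39, 38], [38, 35, 37], [42, 38, 38], [47, 42, 38], [45, 39, 39], [40, 35, 33], [47, 40, 43], [44, 39, 38], [45, 41, 41], [38, 38, 35], [168, 96, 57], [187, 103, 58], [183, 103, 60], [185, 99, 57], [186, 100, 58], [165, 115, 94], [167, 165, 168], [185, 180, 179], [184, 180, 177], [206, 200, 199], [222, 219, 219], [217, 212, 212], [206, 199, 201], [183, 177, 175], [184, 180, 179], [183, 177, 177], [181, 177, 176], [182, 180, 178], [181, 177, 177], [184, 182, 180], [183, 178, 180], [185, 178, 178], [186, 180, 181], [185, 179, 179], [185, 181, 180], [179, 177, 176]]
```

Pointer tip at row 198, band centre at about 198.5, so it's centred. Closing now.

```bash
python3 -m inch '{"xyz":[[0,0,0],[0,0,0],[0,0,0],[0,0,0],[0,0,0],[0,0,0],[0,0,0],[0,0,0],[0,0,0],[0,0,0]],"roll":[0,0,0,0,0,0,0,0,0,0],"gripper":[50,45,40,35,30,25,20,20,20,20]}'
python3 -m inch '{"xyz":[[0,0,0],[0,0,0],[0,0,0],[0,0,0],[0,0,0],[0,0,0],[0,0,0],[0,0,0],[0,0,0],[0,0,0]],"roll":[0,0,0,0,0,0,0,0,0,0],"gripper":[20,20,20,20,20,20,20,20,20,20]}'
python3 -c "
from h import *
import cv2
p=np.load('p3.npy');to(*W(p,0,p[4]+.0205+.0653,.033),np.degrees(p[2])+90)
a=vision.read_camera('wrist')[:,:,::-1]
c=a[100:260,318,::-1].astype(int);print(c[60:120:2].tolist())
t=vision.read_camera('top')[:,:,::-1];cv2.imwrite('pics/fin.png',np.hstack([cv2.resize(a[100:460,120:520],(400,360)),cv2.resize(t[180:300,250:410],(400,300))[:,:].copy() if 0 else cv2.resize(t[190:298,260:380],(400,360))]))
"
```

```text
time: 23.73
tcp_pos: [0.4479, 0.1233, 0.0323]
ee_rot: [-179.2, 0.3, 104.9]
contact_force: [-14.2, -8.5, 15.0]
opening: 0.307
finger_force: 32.1
time: 24.57
tcp_pos: [0.4479, 0.1233, 0.0323]
ee_rot: [-179.2, 0.3, 104.9]
contact_force: [-14.4, -8.2, 14.5]
opening: 0.308
finger_force: 32.1
t 24.5667 tcp [0.4479 0.1233 0.0323] [-179.2    0.3  104.9] zax [-0.013 -0.009 -1.   ] units [ 0.03  0.09 -0.02] roll 0.01 open 0.308 F [-14.4  -8.2  14.5] q [-40.  12.  21. 119.  -5.  51.  -2.]
[[37, 34, 32], [43, 41, 42], [44, 35, 43], [45, 41, 39], [43, 39, 42], [42, 40, 42], [50, 42, 43], [46, 44, 40], [45, 43, 45], [46, 43, 43], [46, 38, 37], [44, 36, 36], [46, 41, 42], [40, 38, 41], [153, 88, 53], [185, 101, 58], [183, 99, 56], [186, 100, 58], [184, 99, 56], [186, 103, 60], [186, 100, 57], [185, 98, 54], [157, 120, 105], [179, 178, 178], [185, 184, 183], [191, 184, 181], [192, 185, 186], [193, 187, 187], [190, 184, 184], [192, 186, 186]]
```

View pics/fin.png

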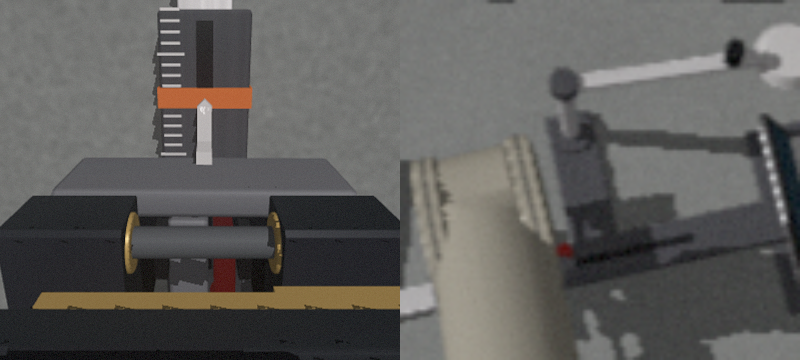

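The lever is shut: the pinch opening is 26.8 mm with a 32 N grip. The pointer tip (row about 199) is on the band (rows 187–208), and the lamp is over the tablet. The pose held steady for 0.8 s, so I'll hand in.

```bash
python3 -c "
from rig import robot
print(robot.hand_in())"
```

```text
the job is handed in; nothing more can be done
None
```

I handed the job in at about 25 s of the 48 s, before any verdict was shown: the lamp is at its stop over the tablet, the leg pointer is centred on the orange band, and the fingers are still pinching the lever shut. Early on I rolled the tool the wrong way, which ran several joints up to their limits and tilted it about 14°; I straightened it before touching anything, but I only saw readings at the end of each move, so I can't rule out a brief limit breach.

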